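Nest three measuring pans with fanned handles

ROBOT

A 6-joint arm with a two-finger parallel gripper is mounted at the origin on the work surface. World frame = base frame: x ahead of the robot, y to its left, z up, the work surface at z = 0. Lengths are in m, angles in rad, forces in N, time in s.
With the tool pointing down it reaches from about 0.375 to 0.9 m from the base axis. Payload 3.1 kg.
Tool frame: the origin (TCP) lies between the finger pads; the fingertips stand 19 mm ahead of it and the grasp point (between the pads) is the TCP; z points along the fingers, y is the line along which they close (so a half turn about z gives the same grasp; the last joint's range is limited). The gripper opens to 87 mm and grips with 3 to 60 N. Pads are 19 mm wide; open, the fingers measure 117 mm over their backs; the gripper's body (75 mm by 190 mm) begins 51 mm behind the grasp point.
Start: joints at [-1.512, 0.527, 1.433, -0, 1.181, -0.178], TCP at [0.147, -0.608, 0.203] pointing down, gripper open.
Joint ranges: [-3.08, 3.08], [-0.75, 2.2], [0.22, 2.44], [-1.43, 4.57], [0, 2.65], [-2.85, 2.85]. Speed limits (rad/s): [2.79, 2.79, 3.14, 3.14, 3.14, 3.14].

INTERFACE

Orientations are given as a unit quaternion [x, y, z, w].
In Python, from rig import robot, camera, camera_info, hand_in gives the robot as it stands.
- The arm moves only by the shell command python3 -m handwheel 'ROWS' [FORCE]. ROWS is a JSON object of lists of equal length, an entry for each row: "hand": the opening, from 0 (shut) to 1 (fully open); "translation": the shift along the world's x, y, z in mm, a list of three; "turn": the turn, a rotation vector about the world's x, y, z in rad, a list of three. In form: {"hand": [hand, ...], "translation": [[tx, ty, tz], ...], "turn": [[ax, ay, az], ...]}. A call has 1 to 12 rows; each row is the pose to reach, as a shift and turn from the pose commanded when the call began; what a row does not reach only later rows make up. A row lasts 1/12 s, in which the tool goes at most 41.7 mm and 7.16 degrees, less where a joint would pass 70% of its speed; a pose out of reach is approached as far as the arm can. A call with a gripper value outside its range is refused whole. The fingers move at their own pace and stop on an object; FORCE is the grip in N (left out, the last holds). Time passes only in rows, so rows that repeat a pose let the fingers close. It gives the time, the measured TCP pose, the force, the opening and the grip force at its end, in the units of the state.
- robot.get_obs(): the state, without advancing time (a new reading comes with each control period).
- camera(name): name is "scene" or "side" or "wrist"; returns (picture, depth): 480x640x3 uint8, red, green, blue; 480x640 float32, m along the optical axis (not along the pixel's ray), 0 where there is no reading.
- camera_info(name): a dict with "vertical_fov" (degrees; the focal length in pixels is half the picture's height over the tangent of half this angle, whatever the lens; pixels are square), "cx", "cy" (the principal point, pixels), "world_from_camera" (4x4, takes a point from camera to world coordinates). Camera axes: x right, y down, z forward; pixel columns grow to the right and rows downward; lengths in m; the calibration is good to about 2 mm. The wrist camera is an equidistant fisheye: a pixel r from the principal point sees the ray r / f radians off the axis. A picture is of the moment at which its call begins: read the wrist's pose just before it. camera_info takes no time and is no camera call; for the wrist camera it gives the pose at the moment of the call.
- hand_in(): hands the job in; it is judged then, once.
The state is a dict: "time": time; "q": joint angles; "joint_velocities": joint speeds; "joint_torque": joint torques, N m; "position": TCP position; "tool_rot": TCP orientation; "ft_force": force on the tool from outside, world axes, zero at the start; "moment": the same for the moment, N m; "grip_width": finger opening in m; "grip_force": force on a finger pad.
Only numpy, scipy, OpenCV 4.12 (cv2) and the standard library are available. Lean on these libraries where they do the work, as an engineer would, in place of code of your own. Each camera call takes 0.05 s, during which the arm holds its last target. There are 200 camera calls.

TASK

Put the washed measuring pans away as one nest: set the yellow-handled pan inside the blue-handled one, then lift the red-handled pan out of the sloped drainer and set it inside the yellow one, both flat on the floor of the pan below. Fan the handles like a hand of cards, each about 45 degrees round from the handle below and both going the same way round, so that they clear one another. Lower the pans into place, do not drop them; leave the blue one standing where it is and do not disturb the egg timer, brush or clip.

Things in the scene. Friction and masses are not known exactly. Their poses are not given: they have to be found in the camera images.
- big_pan: Steel pan, all mm: outer radius 44 at base, 50 at rim, height 50; walls 3, base 4. Origin: centre of underside; z up out of the mouth; x along the handle. BLUE grip 60 long, 16 wide (y), 14 thick, on a strap from the rim; both rise outwards 20 deg; grip centre x 98, z 65, end x 127. 280 g. Upright on the counter. Inner radius 41 at floor, 47 at rim. (mm)
- mid_pan: Steel pan, all mm: outer radius 34 at base, 39 at rim, height 51; walls 3, base 4. Origin: centre of underside; z up out of the mouth; x along the handle. YELLOW grip 60 long, 16 wide (y), 14 thick, on a strap from the rim; both rise outwards 20 deg; grip centre x 87, z 66, end x 116. 160 g. Upright on the counter. Inner radius 31 at floor, 36 at rim. (mm)
- small_pan: Steel pan, all mm: outer radius 24.5 at base, 28 at rim, height 52; walls 3, base 4. Origin: centre of underside; z up out of the mouth; x along the handle. RED grip 60 long, 16 wide (y), 14 thick, on a strap from the rim; both rise outwards 20 deg; grip centre x 76, z 67, end x 105. 90 g. Leans in the drainer: z axis 30 deg off vertical, handle down the slope. (mm)
- mid_pan_grip (a point): Centre of the middle pan's yellow grip; axes as the pan's. (mm)
- mid_pan_tip (a point): On the middle pan's handle axis at the outer end of the yellow grip (x 115). (mm)
- small_pan_grip (a point): Centre of the small pan's red grip; axes as the pan's. (mm)
- small_pan_tip (a point): On the small pan's handle axis at the outer end of the red grip (x 104). (mm)
- drainer: White sloped drainer, fixed, 105 x 80, about 80 high at its back. Origin: on the counter 50 before its low front edge, x to its high back. Deck rises to +x at 30 deg; the small pan's base centre rests on it at x 100, z 50, in a pocket whose lip (low side) and two cheeks stand 16 above the deck: lift the pan 20 or more square to the deck first. (mm)
- egg_timer: Bystander: glass egg timer with white end discs, 40 across, 75 high, standing upright. Origin: centre of its underside. (mm)
- brush: Bystander: green silicone brush, 170 long, 34 high, lying on the counter. Origin: underside near its middle, x towards its head. (mm)
- clip: Bystander: red plastic clip, 60 x 18, 20 high, lying on the counter. Origin: centre of its underside. (mm)
Not all that is in view belongs to the job. Leave any purple look-alike of the small_pan alone.

How it is judged:
On the way:
1. the yellow-handled pan sits flat in the blue-handled one, its handle 25 to 70 degrees round from the blue handle (horizontal distance between mid_pan and big_pan below 0.014 m and z of mid_pan in the frame of big_pan between 0.001 and 0.008 m and angle between mid_pan's own z axis and vertical below 0.08 rad and angle between the x axis of mid_pan and the x axis of big_pan, either way round between 0.436 and 1.222 rad and x of mid_pan_tip in the frame of big_pan above 0 m and angle between big_pan's own z axis and vertical below 0.05 rad and height (world z) of big_pan below 0.006 m and distance of big_pan from where it was at the start of the episode below 0.04 m), for 0.2 s.
At the end, for the whole second after the job is handed in: Yellow pan flat on blue pan's floor, red on yellow's (level within 4.5 deg, centred within 14 mm, within 4 mm of fully down); each handle 25 to 70 deg round from the one below, both the same way round; blue pan upright within 40 mm of its start; all at rest (all of step 1 and horizontal distance between small_pan and mid_pan below 0.014 m and z of small_pan in the frame of mid_pan between 0.001 and 0.008 m and angle between small_pan's own z axis and vertical below 0.08 rad and angle between the x axis of small_pan and the x axis of mid_pan, either way round between 0.436 and 1.222 rad and x of small_pan_tip in the frame of mid_pan above 0 m and ((y of mid_pan_tip in the frame of big_pan above 0 m and y of small_pan_tip in the frame of mid_pan above 0 m) or (y of mid_pan_tip in the frame of big_pan below 0 m and y of small_pan_tip in the frame of mid_pan below 0 m)) and linear speed of each of big_pan, mid_pan, small_pan below 0.02 m/s); the robot touches nothing.
It fails at once if a pan is dropped into the nest (falls freely more than about 18 mm) ((horizontal distance between mid_pan and big_pan below 0.06 m and contact force between the fingers and mid_pan below 0.05 N and linear speed of mid_pan above 0.6 m/s) or (horizontal distance between small_pan and mid_pan below 0.06 m and contact force between the fingers and small_pan below 0.05 N and linear speed of small_pan above 0.6 m/s)).
It fails at once if the egg timer is moved more than 30 mm or tipped (distance of egg_timer from where it was at the start of the episode above 0.03 m or angle between egg_timer's own z axis and vertical above 0.35 rad).
It fails at once if the brush or the clip is moved more than 30 mm (distance of any of brush, clip from where it was at the start of the episode above 0.03 m).
It also fails if it takes over 69 s, if anything falls off the work surface, if the arm or the gripper's body presses on something with over 40 N, if the wrist force passes 120 N, or if a joint passes its speed limit or range.

## Working session

There is one attempt and no reset: what is moved stays moved. The work goes in short steps, Python scripts to look and compute and a shell command to move; the robot and the scene stay as the last step left them, time stands still between calls to the robot, and variables do not carry over. Pictures are saved under pics/ and viewed, at most 10 in all, crops included, and the job is handed in when it is done.

```bash
ls; mkdir -p pics
python3 - <<'E'
from rig import robot,camera,camera_info
import cv2,numpy as np
for n in ["scene","side"]:
    p,d=camera(n); np.savez(f"pics/{n}0.npz",p=p,d=d,**{k:np.array(v) for k,v in camera_info(n).items() if k in("vertical_fov","cx","cy","world_from_camera")})
    cv2.imwrite(f"pics/{n}0.png",p[:,:,::-1])
    i=camera_info(n); print(n,i)
o=robot.get_obs(); print(o)
E
```

```text
pics
scene {'vertical_fov': 50.457864492628055, 'cx': 320.1852120853983, 'cy': 237.94920290090076, 'world_from_camera': array([[-0.47616414,  0.54412778, -0.69079134,  1.1775326 ],
       [ 0.87933854,  0.28962468, -0.3779964 ,  0.32593647],
       [-0.00560812, -0.78742778, -0.61638141,  0.66645758],
       [ 0.        ,  0.        ,  0.        ,  1.        ]])}
side {'vertical_fov': 52.06909143248604, 'cx': 316.68075143372374, 'cy': 236.81171770051623, 'world_from_camera': array([[-0.95696439, -0.15887338,  0.2428547 ,  0.21758202],
       [-0.289962  ,  0.48918761, -0.82256764,  0.83138884],
       [ 0.01188259, -0.85758657, -0.51420236,  0.65376697],
       [ 0.        ,  0.        ,  0.        ,  1.        ]])}
{'time': 0.1, 'q': array([-1.51251711e+00,  5.28357624e-01,  1.43377349e+00,  1.77137598e-05,
        1.18137945e+00, -1.78504115e-01]), 'joint_velocities': array([-0.00163089, -0.0018044 , -0.00431959, -0.00011226, -0.00021878,
       -0.00071163]), 'joint_torque': array([-9.11714451e-04, -4.40986991e+01, -1.77151036e+01,  6.34911982e-02,
        5.33942494e-02, -5.06840684e-05]), 'position': array([ 0.14660123, -0.60685474,  0.2017793 ]), 'tool_rot': array([ 9.92999830e-01,  1.18111885e-01,  6.57861504e-05, -9.56730520e-04]), 'ft_force': array([ 0.44680421, -0.18734922, -0.56449552]), 'moment': array([-0.00997359,  0.02455912, -0.02376442]), 'grip_force': 0.0, 'grip_width': 0.08687137525414546}
```

View pics/scene0.png

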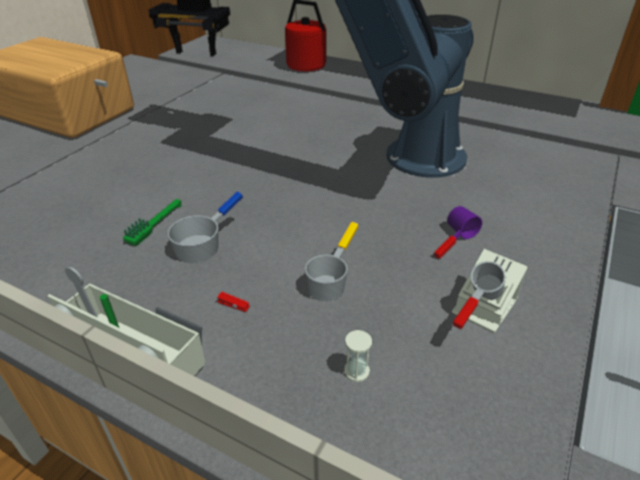

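View pics/side0.png

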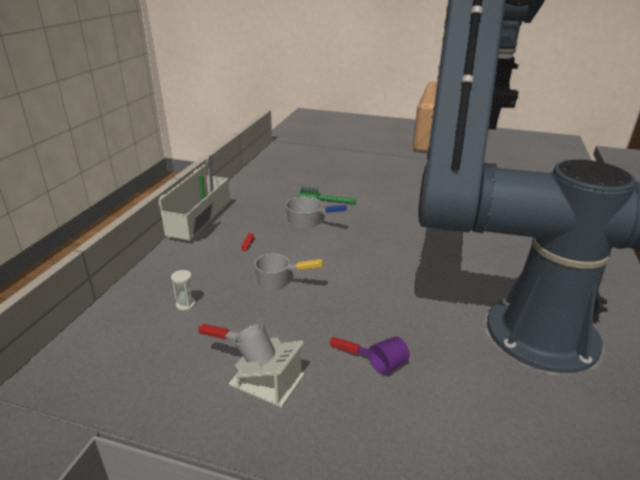

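Scene view: the blue pan's body is at (194,238) with its grip at (230,205). The yellow pan is at (326,276) with its grip at (348,236). The timer is at (357,357), the clip at (233,301) and the brush at (150,222).

There are two candidates for the small pan: the steel pan with a red grip in the white drainer (488,278; grip 467,313), and a purple pan lying loose at (465,222; grip 445,247). The steel one in the drainer fits the description. I'll confirm that in a crop and measure.

```bash
cat > h.py <<'E'
import numpy as np,cv2
def load(n):
    z=np.load(f"pics/{n}.npz"); return z["p"],z["d"],cloud(z["d"],z)
def cloud(d,z):
    f=240/np.tan(np.radians(float(z["vertical_fov"]))/2)
    v,u=np.mgrid[0:480,0:640]
    P=np.stack([(u-float(z["cx"]))/f*d,(v-float(z["cy"]))/f*d,d],-1)
    T=np.array(z["world_from_camera"]); W=P@T[:3,:3].T+T[:3,3]; W[d<=0]=np.nan; return W
def masks(p):
    h=cv2.cvtColor(p,cv2.COLOR_RGB2HSV); H,S,V=[h[...,i].astype(int) for i in range(3)]
    g=(S>150)&(V>60)
    return dict(yellow=g&(H>18)&(H<35),blue=g&(H>105)&(H<125),red=g&((H<6)|(H>174)))
def circ(Q,r):
    from scipy.optimize import least_squares
    s=least_squares(lambda c:np.hypot(Q[:,0]-c[0],Q[:,1]-c[1])-r,Q.mean(0)[:2],loss='soft_l1',f_scale=.002); return s.x,np.median(abs(s.fun))
E
python3 - <<'E'
from h import *
for n in ["scene0","side0"]:
    p,d,W=load(n)
    for k,m in masks(p).items():
        c,l,st,ce=cv2.connectedComponentsWithStats(m.astype(np.uint8))
        for i in range(1,c):
            if st[i,4]<40: continue
            q=W[(l==i)]; q=q[~np.isnan(q[:,0])]
            if len(q)<20: continue
            md=np.median(q,0)
            if md[2]<-.02 or md[0]<0: continue
            t=np.linalg.svd(q[:,:]-q.mean(0),full_matrices=False)[2][0]
            e=(q-q.mean(0))@t
            print(n,k,ce[i].round(),q.mean(0).round(4),"axis",t.round(3),"len",np.ptp(e).round(3))
    # pan bodies: gray points at heights
    win={"scene0":{"big":(160,210,228,265),"mid":(300,250,352,304),"tim":(338,325,378,385)},"side0":{"big":(280,192,328,230),"mid":(248,250,294,292),"tim":(165,265,200,312)}}[n]
    for k,(a,b,c,e) in win.items():
        q=W[b:e,a:c].reshape(-1,3); q=q[~np.isnan(q[:,0])]
        zt=.075 if k=="tim" else .05
        for lo,hi in ((zt-.006,zt+.006),):
            s=q[(q[:,2]>lo)&(q[:,2]<hi)]
            print(n,k,len(s),s.mean(0).round(4),circ(s,{"big":.0485,"mid":.0375,"tim":.015}[k]), s.min(0).round(3),s.max(0).round(3))
p,_,_=load("scene0"); q,_,_=load("side0")
cv2.imwrite("pics/crop1.png",np.hstack([cv2.resize(x,(400,400),interpolation=cv2.INTER_CUBIC) for x in (p[200:340,410:550],q[305:405,195:295])])[:,:,::-1])
E
```

```text
scene0 yellow [173.  16.] [ 0.1718 -0.6382  0.3217] axis [-0.191  0.98   0.055] len 0.084
scene0 yellow [348. 235.] [0.4809 0.0051 0.0743] axis [ 0.935 -0.023 -0.353] len 0.059
scene0 blue [230. 203.] [ 0.4943 -0.2605  0.0724] axis [ 0.906 -0.246 -0.344] len 0.057
scene0 red [445. 247.] [0.3628 0.1648 0.0221] axis [ 0.938 -0.28  -0.204] len 0.058
scene0 red [233. 301.] [ 0.6838 -0.1242  0.0159] axis [-0.092  0.994 -0.056] len 0.066
scene0 red [465. 312.] [0.5774 0.2574 0.0782] axis [ 0.962 -0.175 -0.207] len 0.059
scene0 big 531 [ 0.5823 -0.2888  0.0503] (array([ 0.58564802, -0.28728809]), np.float64(0.0012081013885047731)) [ 0.507 -0.338  0.044] [ 0.636 -0.238  0.056]
scene0 mid 483 [0.5617 0.0014 0.0508] (array([0.56426982, 0.00195137]), np.float64(0.0009973878597549432)) [ 0.511 -0.037  0.044] [0.603 0.04  0.056]
scene0 tim 474 [0.71   0.1338 0.0782] (array([0.70970715, 0.13366144]), np.float64(0.0031949050801653636)) [0.688 0.114 0.069] [0.729 0.153 0.081]
side0 yellow [309. 264.] [0.4756 0.0098 0.0699] axis [ 0.937 -0.018 -0.349] len 0.056
side0 blue [336. 208.] [ 0.4892 -0.2556  0.069 ] axis [ 0.913 -0.213 -0.349] len 0.054
side0 red [247. 241.] [ 0.6787 -0.1189  0.0129] axis [-0.06   0.988 -0.141] len 0.056
side0 red [213. 331.] [0.5713 0.2622 0.0739] axis [-0.972  0.157  0.175] len 0.057
side0 red [344. 345.] [0.357  0.1697 0.018 ] axis [-0.952  0.268  0.15 ] len 0.056
side0 big 202 [ 0.5833 -0.2868  0.0484] (array([ 0.58553819, -0.28723229]), np.float64(0.0015637686825703129)) [ 0.514 -0.339  0.044] [ 0.635 -0.236  0.056]
side0 mid 266 [0.5602 0.0017 0.049 ] (array([0.56381884, 0.00275973]), np.float64(0.0013730969410234162)) [ 0.513 -0.039  0.044] [0.603 0.042 0.056]
side0 tim 213 [0.7074 0.1357 0.0742] (array([0.70773954, 0.13539769]), np.float64(0.003136803921319927)) [0.688 0.114 0.069] [0.728 0.155 0.078]
```

View pics/crop1.png

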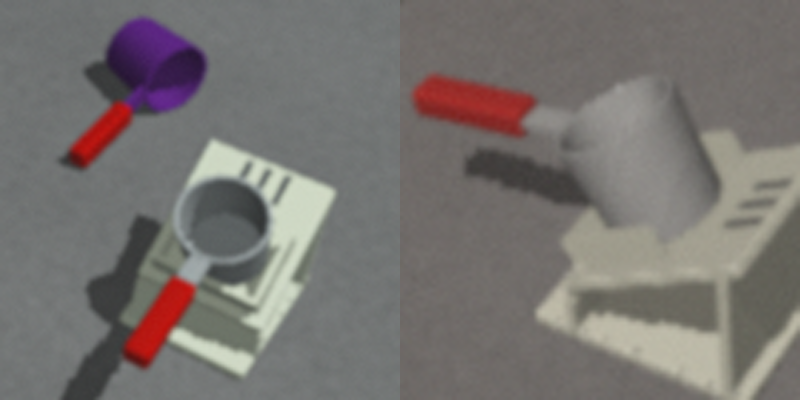

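Crop confirms it: left panel shows the steel pan with red handle seated in the drainer pocket (pan 222,225; grip 160,320). The purple one lies loose (155,65), so I leave it.

The measurements agree with the given sizes: blue centre to grip is 98 mm, yellow is 86 mm, and the red grip is at z≈0.073 against 0.070 expected. I'm moving to the yellow grip first, with the target above the handle at (0.487, 0.004).

```bash
python3 -m handwheel '{"hand":[1,1,1,1,1,1,1,1,1,1,1,1],"translation":[[40,20,0],[80,40,0],[115,65,0],[145,95,0],[170,130,0],[195,165,0],[220,200,0],[240,235,0],[260,270,0],[280,305,0],[300,340,0],[310,370,0]],"turn":[[0,0,0],[0,0,0],[0,0,-0.05],[0,0,-0.05],[0,0,-0.1],[0,0,-0.1],[0,0,-0.15],[0,0,-0.15],[0,0,-0.2],[0,0,-0.2],[0,0,-0.263],[0,0,-0.263]]}' 10; python3 -m handwheel '{"hand":[1,1,1,1,1,1,1,1,1,1,1,1],"translation":[[5,40,0],[10,80,0],[15,120,0],[20,155,0],[25,190,0],[30,225,0],[30,241,-20],[30,241,-40],[30,241,-40],[30,241,-40],[30,241,-40],[30,241,-40]],"turn":[[0,0,0],[0,0,0],[0,0,0],[0,0,0],[0,0,0],[0,0,0],[0,0,0],[0,0,0],[0,0,0],[0,0,0],[0,0,0],[0,0,0]]}'
```

```text
time: 1.1
position: [0.4581, -0.2357, 0.2025]
tool_rot: [1.0, -0.014, 0.0, 0.0]
ft_force: [0.7, 0.2, 0.8]
grip_width: 0.087
grip_force: 0.0
time: 2.1
position: [0.4876, 0.0026, 0.1636]
tool_rot: [1.0, -0.014, 0.001, 0.0]
ft_force: [0.0, 0.7, -0.8]
grip_width: 0.0871
grip_force: 0.0
```

```bash
python3 -m handwheel '{"hand":[1,0.6,0.5,0.5,0.5,0.5,0.5],"translation":[[0,2,-25],[0,2,-50],[0,2,-75],[0,2,-90],[0,2,-100],[0,2,-100],[0,2,-100]],"turn":[[0,0,0],[0,0,0],[0,0,0],[0,0,0],[0,0,0],[0,0,0],[0,0,0]]}' 10; python3 -m handwheel '{"hand":[0.3,0.2,0.1,0,0,0,0,0,0,0],"translation":[[0,0,0],[0,0,0],[0,0,0],[0,0,0],[0,0,0],[0,0,0],[0,0,0],[0,0,0],[0,0,0],[0,0,0]],"turn":[[0,0,0],[0,0,0],[0,0,0],[0,0,0],[0,0,0],[0,0,0],[0,0,0],[0,0,0],[0,0,0],[0,0,0]]}' 50
```

```text
time: 2.68
position: [0.4872, 0.0047, 0.063]
tool_rot: [1.0, -0.014, 0.0, 0.0]
ft_force: [-0.4, 0.5, 0.5]
grip_width: 0.0547
grip_force: 0.0
time: 3.52
position: [0.4866, 0.0055, 0.0626]
tool_rot: [1.0, -0.013, -0.0, -0.0]
ft_force: [0.1, 1.0, -0.5]
grip_width: 0.0007
grip_force: 0.0
```

```bash
cat > look.py <<'E'
import sys,cv2,numpy as np
from rig import camera,camera_info
def snap(n,tag):
    i=camera_info(n); p,d=camera(n)
    np.savez(f"pics/{n}{tag}.npz",p=p,d=d,**{k:np.array(i[k]) for k in("vertical_fov","cx","cy","world_from_camera")}); return p
def crop(p,a,b,c,e,s): return cv2.resize(p[b:e,a:c],None,fx=s,fy=s,interpolation=cv2.INTER_CUBIC)
E
python3 - <<'E'
from look import *
a=crop(snap("scene",1),270,170,410,310,2.85);b=crop(snap("side",1),220,190,360,330,2.85)
cv2.imwrite("pics/c2.png",np.hstack([a,b])[:,:,::-1])
E
```

```text
(no output)
```

View pics/c2.png

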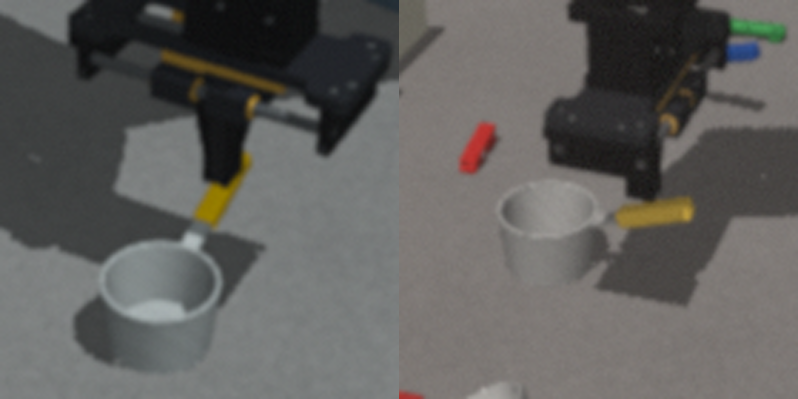

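The fingers shut without the grip. In both views they appear on the far (−y) side of the handle, or above it. I'll measure whether the pan moved and where the fingers really are.

Run:
```python
from h import *
for n,win,fw in (("scene1",(300,250,352,304),(336,205,358,238)),("side1",(248,250,294,292),(300,238,316,262))):
    p,d,W=load(n)
    m=masks(p)["yellow"]; m[:215]=0
    q=W[m]; q=q[~np.isnan(q[:,0])]; q=q[q[:,0]<.6]; t=np.linalg.svd(q-q.mean(0),full_matrices=False)[2][0]; print(n,len(q),q.mean(0).round(4),t.round(3),q.min(0).round(3),q.max(0).round(3))
    a,b,c,e=win
    q=W[b:e,a:c].reshape(-1,3); s=q[(q[:,2]>.044)&(q[:,2]<.056)]; print(circ(s,.0375))
    a,b,c,e=fw
    dark=p.max(-1)<50
    q=W[b:e,a:c][dark[b:e,a:c]]; q=q[~np.isnan(q[:,0])]; 
    for z0 in (.04,.05,.06,.07,.08,.09,.1): 
        s=q[abs(q[:,2]-z0)<.005]; 
        if len(s): print(z0,len(s),s.mean(0).round(4),s.min(0).round(3),s.max(0).round(3))
from rig import robot; o=robot.get_obs(); print(o["position"],o["tool_rot"],o["q"])
```

```text
scene1 148 [0.4888 0.0066 0.0721] [ 0.899 -0.186 -0.398] [ 0.455 -0.003  0.06 ] [0.507 0.017 0.101]
(array([0.5643418 , 0.00212836]), np.float64(0.0010532653202445785))
0.09 31 [0.493  0.0074 0.0913] [ 0.482 -0.002  0.087] [0.497 0.016 0.095]
0.1 52 [0.4924 0.0092 0.0997] [ 0.477 -0.002  0.095] [0.498 0.016 0.104]
side1 157 [0.4742 0.0098 0.0698] [ 0.939  0.007 -0.343] [0.449 0.002 0.054] [0.503 0.014 0.083]
(array([0.56375236, 0.00268863]), np.float64(0.0013434014813572016))
0.08 2 [4.76e-01 3.00e-04 8.32e-02] [0.475 0.    0.082] [0.477 0.    0.085]
0.09 46 [0.4825 0.0128 0.0902] [ 0.474 -0.     0.085] [0.494 0.018 0.095]
0.1 24 [0.4822 0.0127 0.0979] [ 0.475 -0.001  0.096] [0.494 0.017 0.104]
[0.48664144 0.00549582 0.06260341] [ 9.99914448e-01 -1.30803686e-02 -3.39206745e-05 -1.87384036e-05] [-2.18827501e-01  5.78687755e-01  1.89695359e+00  3.69441214e-05
  6.66025373e-01  1.37810126e+00]
```

Run:
```python
from h import *
for n,w in (("scene0",(140,0,240,60)),("scene1",(290,165,410,236)),("side0",(480,20,540,120)),("side1",(265,185,360,262))):
    p,d,W=load(n); a,b,c,e=w
    P=p[b:e,a:c]; Q=W[b:e,a:c]
    dk=(P.max(-1)<60)&(Q[...,2]>.07)
    q=Q[dk]; print(n,"dark low z pct",np.nanpercentile(q[:,2],[0,1,3,10,50]).round(4), q[np.nanargmin(q[:,2])].round(3), len(q))
    y=masks(P)["yellow"]|((P[...,0]>110)&(P[...,2]<50)); q=Q[y&(Q[...,2]>.1)]; print("   strip",len(q),np.nanmedian(q,0).round(4) if len(q) else "")
p,d,W=load("scene1")
for v in range(200,246,3): print(v,[ (tuple(p[v,u]//10),W[v,u].round(3).tolist()) for u in (346,350)])
```

```text
scene0 dark low z pct [0.0823 0.2306 0.2386 0.266  0.3234] [-0.625 -1.501  0.082] 2062
   strip 104 [ 0.1764 -0.645   0.3233]
scene1 dark low z pct [0.0863 0.0954 0.1098 0.1614 0.198 ] [0.493 0.002 0.086] 3969
   strip 151 [0.5086 0.0123 0.1836]
side0 dark low z pct [0.2494 0.2542 0.2636 0.2965 0.3584] [ 0.137 -0.555  0.249] 1359
   strip 0 
side1 dark low z pct [0.0816 0.0905 0.121  0.1631 0.1952] [0.477 0.    0.082] 2889
   strip 0 
200 [((np.uint8(2), np.uint8(2), np.uint8(2)), [0.519, 0.016, 0.18]), ((np.uint8(2), np.uint8(2), np.uint8(2)), [0.515, 0.022, 0.179])]
203 [((np.uint8(2), np.uint8(2), np.uint8(2)), [0.521, 0.018, 0.175]), ((np.uint8(3), np.uint8(3), np.uint8(3)), [0.524, 0.027, 0.18])]
206 [((np.uint8(2), np.uint8(2), np.uint8(2)), [0.523, 0.018, 0.17]), ((np.uint8(2), np.uint8(2), np.uint8(2)), [0.522, 0.026, 0.172])]
209 [((np.uint8(2), np.uint8(2), np.uint8(2)), [0.522, 0.019, 0.164]), ((np.uint8(2), np.uint8(2), np.uint8(2)), [0.523, 0.026, 0.167])]
212 [((np.uint8(2), np.uint8(2), np.uint8(2)), [0.494, 0.006, 0.136]), ((np.uint8(2), np.uint8(2), np.uint8(2)), [0.
[... 844 characters left out ...]
 [((np.uint8(3), np.uint8(3), np.uint8(2)), [0.494, 0.007, 0.089]), ((np.uint8(4), np.uint8(3), np.uint8(1)), [0.494, 0.015, 0.091])]
236 [((np.uint8(14), np.uint8(12), np.uint8(0)), [0.486, 0.003, 0.074]), ((np.uint8(12), np.uint8(10), np.uint8(0)), [0.481, 0.009, 0.073])]
239 [((np.uint8(14), np.uint8(12), np.uint8(0)), [0.492, 0.006, 0.073]), ((np.uint8(12), np.uint8(10), np.uint8(3)), [0.485, 0.011, 0.069])]
242 [((np.uint8(14), np.uint8(12), np.uint8(0)), [0.496, 0.008, 0.069]), ((np.uint8(11), np.uint8(11), np.uint8(9)), [0.418, -0.019, 0.004])]
245 [((np.uint8(13), np.uint8(10), np.uint8(1)), [0.501, 0.011, 0.066]), ((np.uint8(12), np.uint8(12), np.uint8(12)), [0.426, -0.015, 0.003])]
```

The pan hasn't moved. The finger tips are really at z≈0.084, where the reported TCP implies 0.044. The gripper strip keeps a constant height offset from the TCP between the two pictures, so this is a fixed offset. The true grasp point is about 40 mm behind the reported TCP along the tool. I'll correct every move for that: open, go 40 mm lower, and regrip.

```bash
python3 -m handwheel '{"hand":[0.5,0.5,0.5,0.5,0.5,0.5,0.5,0.5,0.5,0.5],"translation":[[0,0,5],[0,0,5],[0,0,5],[0,0,5],[0,0,5],[0,0,-10],[0,0,-25],[0,0,-40],[0,0,-40],[0,0,-40]],"turn":[[0,0,0],[0,0,0],[0,0,0],[0,0,0],[0,0,0],[0,0,0],[0,0,0],[0,0,0],[0,0,0],[0,0,0]]}' 10; python3 -m handwheel '{"hand":[0.3,0.2,0.1,0,0,0,0,0,0,0],"translation":[[0,0,0],[0,0,0],[0,0,0],[0,0,0],[0,0,0],[0,0,0],[0,0,0],[0,0,0],[0,0,0],[0,0,0]],"turn":[[0,0,0],[0,0,0],[0,0,0],[0,0,0],[0,0,0],[0,0,0],[0,0,0],[0,0,0],[0,0,0],[0,0,0]]}' 50
```

```text
time: 4.45
position: [0.486, 0.0056, 0.0221]
tool_rot: [1.0, -0.013, -0.001, -0.0]
ft_force: [0.9, 0.8, -0.1]
grip_width: 0.0431
grip_force: 0.0
time: 5.28
position: [0.4867, 0.0055, 0.0228]
tool_rot: [1.0, -0.013, 0.0, 0.0]
ft_force: [0.1, 0.0, 4.1]
grip_width: 0.0155
grip_force: 49.8
```

```bash
python3 -m handwheel '{"hand":[0,0,0,0,0,0,0,0,0],"translation":[[0,0,5],[0,0,15],[0,0,30],[0,0,50],[0,0,70],[0,0,90],[0,0,100],[0,0,100],[0,0,100]],"turn":[[0,0,0],[0,0,0],[0,0,0],[0,0,0],[0,0,0],[0,0,0],[0,0,0],[0,0,0],[0,0,0]]}' 60
cat > pose.py <<'E'
# rim-plane fit of a held/standing pan from both clouds near a guessed origin (world), height H, rim mid radius R
from h import *
from scipy.optimize import least_squares
def pts(tag,c,rad,zlo,zhi):
    out=[]
    for n in("scene","side"):
        p,d,W=load(n+tag); S=cv2.cvtColor(p,cv2.COLOR_RGB2HSV)
        m=(S[...,1]<60)&(S[...,2]>70)&(np.hypot(W[...,0]-c[0],W[...,1]-c[1])<rad)&(W[...,2]>zlo)&(W[...,2]<zhi)
        out.append(W[m])
    return np.vstack(out),out
def fit(Q,c0,rb,rr,H,inner=None):
    # origin + tilt (small rotvec x,y); distance to the outer cone wall or inner cone wall or floor
    from scipy.spatial.transform import Rotation as Ro
    def f(s):
        P=Ro.from_rotvec([s[3],s[4],0]).inv().apply(Q-s[:3]); r=np.hypot(P[:,0],P[:,1]); z=P[:,2]
        def seg(r0,z0,r1,z1):
            L=np.hypot(r1-r0,z1-z0); t=np.clip(((r-r0)*(r1-r0)+(z-z0)*(z1-z0))/L**2,0,1); return np.hypot(r-r0-t*(r1-r0),z-z0-t*(z1-z0))
        D=np.min([seg(rb,0,rr,H),seg(rb-.003,.004,rr-.003,H),seg(rr-.003,H,rr,H),seg(0,.004,rb-.003,.004)],0); return D
    s=least_squares(f,list(c0)+[0,0],loss='soft_l1',f_scale=.0015,x_scale=[.01,.01,.01,.1,.1]); return s.x,np.median(f(s.x))
E
python3 - <<'E'
from look import *
from pose import *
from rig import robot
a=snap("scene",2);snap("side",2)
o=robot.get_obs();print(o["position"],o["ft_force"],o["grip_width"])
Q,_=pts("2",(.564,.003),.043,.09,.165); print(len(Q),fit(Q,(.564,.003,.1),.034,.039,.051))
Q,_=pts("0",(.564,.003),.043,.005,.056); print(len(Q),fit(Q,(.564,.003,0),.034,.039,.051))
for t in "0","2":
  Q,_=pts(t,(.586,-.287),.053,.005,.056); print(len(Q),fit(Q,(.586,-.287,0),.044,.05,.05))
E
```

```text
time: 6.03
position: [0.4867, 0.0055, 0.1233]
tool_rot: [1.0, -0.013, 0.001, 0.0]
ft_force: [-0.3, -1.1, -0.8]
grip_width: 0.0152
grip_force: 59.8
[0.48572119 0.0056531  0.12209087] [-0.38625832 -0.88639418 -1.19090189] 0.015067322153793515
2931 (array([ 0.56297382,  0.00298592,  0.10317848, -0.01120648,  0.0076973 ]), np.float64(0.0007122305747146812))
2656 (array([ 0.56430781,  0.00352924,  0.00383836,  0.01357751, -0.00574057]), np.float64(0.0008200511449577832))
2900 (array([ 0.58610865, -0.28759537,  0.00384286, -0.00572838, -0.00449916]), np.float64(0.000879530901198291))
2023 (array([ 0.58519484, -0.28609381,  0.00403767,  0.00873534,  0.00450952]), np.float64(0.000821910707187594))
```

```bash
python3 -m handwheel '{"hand":[0,0,0,0,0,0,0,0,0,0,0,0],"translation":[[2,-15,0],[4,-40,0],[7,-70,0],[10,-100,0],[13,-130,0],[16,-160,0],[20,-200,0],[24,-235,0],[27,-270,0],[30,-300,0],[32,-320,0],[33,-331,0]],"turn":[[0,0,0.03],[0,0,0.08],[0,0,0.13],[0,0,0.18],[0,0,0.23],[0,0,0.28],[0,0,0.34],[0,0,0.4],[0,0,0.46],[0,0,0.52],[0,0,0.558],[0,0,0.558]]}'; python3 -m handwheel '{"hand":[0,0,0,0],"translation":[[0,0,0],[0,0,0],[0,0,0],[0,0,0]],"turn":[[0,0,0],[0,0,0],[0,0,0],[0,0,0]]}'
python3 - <<'E'
from look import *
from pose import *
from rig import robot
snap("scene",3);snap("side",3)
o=robot.get_obs();print(o["position"],o["tool_rot"],o["ft_force"],o["grip_width"])
Q,_=pts("3",(.586,-.287),.045,.09,.165); print(len(Q),fit(Q,(.586,-.287,.1),.034,.039,.051))
Q,_=pts("3",(.586,-.287),.055,.005,.06); print(len(Q),fit(Q,(.586,-.287,0),.044,.05,.05))
E
```

```text
time: 7.13
position: [0.5192, -0.3285, 0.121]
tool_rot: [0.965, 0.262, -0.0, -0.0]
ft_force: [1.0, -1.2, -1.4]
grip_width: 0.0155
grip_force: 59.8
time: 7.47
position: [0.5192, -0.3233, 0.1223]
tool_rot: [0.965, 0.263, -0.0, -0.001]
ft_force: [-0.3, 0.6, -1.7]
grip_width: 0.0154
grip_force: 59.8
[ 0.51957609 -0.32388525  0.12267145] [ 9.64672966e-01  2.63449887e-01 -1.89825501e-04 -4.35214779e-04] [ 0.47296716  0.02830896 -0.30001769] 0.015140407163750104
2292 (array([ 0.58572759, -0.28346699,  0.10182631, -0.01231188,  0.01166418]), np.float64(0.0008224126070329757))
2810 (array([ 5.85872948e-01, -2.87500451e-01,  3.83254253e-03,  2.68824299e-04,
       -3.59496616e-03]), np.float64(0.0008463942062157698))
```

```bash
python3 -m handwheel '{"hand":[0,0,0,0,0,0,0,0,0,0,0],"translation":[[0,-3.5,0],[0,-3.5,-15],[0,-3.5,-30],[0,-3.5,-45],[0,-3.5,-58],[0,-3.5,-68],[0,-3.5,-76],[0,-3.5,-82],[0,-3.5,-86],[0,-3.5,-88],[0,-3.5,-88]],"turn":[[0,0,0],[0,0,0],[0,0,0],[0,0,0],[0,0,0],[0,0,0],[0,0,0],[0,0,0],[0,0,0],[0,0,0],[0,0,0]]}'; for i in 1 2 3; do python3 -m handwheel '{"hand":[0,0,0],"translation":[[0,0,-1],[0,0,-2],[0,0,-2]],"turn":[[0,0,0],[0,0,0],[0,0,0]]}' | grep -E "posi|ft_"; done
```

```text
time: 8.48
position: [0.5197, -0.3291, 0.0345]
tool_rot: [0.965, 0.263, -0.0, -0.0]
ft_force: [0.3, 0.0, -1.4]
grip_width: 0.0151
grip_force: 59.8
position: [0.5198, -0.3292, 0.033]
ft_force: [0.3, -0.1, -2.6]
position: [0.5196, -0.329, 0.0306]
ft_force: [-1.7, -0.4, -2.0]
position: [0.5195, -0.3289, 0.0284]
ft_force: [-0.8, -0.3, -2.0]
```

```bash
python3 -m handwheel '{"hand":[0,0,0],"translation":[[0,0,-1],[0,0,-1],[0,0,-1]],"turn":[[0,0,0],[0,0,0],[0,0,0]]}' | grep -E "posi|ft_";python3 -m handwheel '{"hand":[0,0,0],"translation":[[0,0,-1],[0,0,-1],[0,0,-1]],"turn":[[0,0,0],[0,0,0],[0,0,0]]}' | grep -E "posi|ft_"
python3 - <<'E'
from look import *
from pose import *
snap("scene",4);snap("side",4)
Q,_=pts("4",(.586,-.288),.041,.056,.065); print(len(Q),Q.mean(0))
Q,_=pts("4",(.586,-.288),.038,.01,.07); print(len(Q),fit(Q,(.586,-.288,0.006),.034,.039,.051))
E
```

```text
position: [0.5197, -0.3291, 0.0277]
ft_force: [-0.2, 0.2, -0.7]
position: [0.5197, -0.3292, 0.0271]
ft_force: [0.2, 0.1, 1.9]
187 [ 0.58682175 -0.28996052  0.0580151 ]
1089 (array([ 0.58627276, -0.288002  ,  0.00868007, -0.0016249 ,  0.03049419]), np.float64(0.0007598540123518989))
```

```bash
python3 -m handwheel '{"hand":[0,0,0.2,0.25,0.35,0.4,0.4,0.4,0.4],"translation":[[0,0,-1],[0,0,-1],[0,0,-1],[0,0,-1],[0,0,-1],[0,0,-1],[0,0,-1],[0,0,-1],[0,0,-1]],"turn":[[0,0,0],[0,0,0],[0,0,0],[0,0,0],[0,0,0],[0,0,0],[0,0,0],[0,0,0],[0,0,0]]}' 10;  python3 -m handwheel '{"hand":[0.4,0.4,0.4,0.4,0.4,0.4,0.4,0.4],"translation":[[0,0,10],[0,0,25],[0,0,45],[0,0,70],[0,0,95],[0,0,120],[0,0,150],[0,0,150]],"turn":[[0,0,0],[0,0,0],[0,0,0],[0,0,0],[0,0,0],[0,0,0],[0,0,0],[0,0,0]]}'
python3 - <<'E'
from look import *
from pose import *
a=crop(snap("scene",5),150,170,270,290,3.3);b=crop(snap("side",5),270,160,370,260,3.96)
cv2.imwrite("pics/c5.png",np.hstack([a,b])[:,:,::-1])
Q,_=pts("5",(.586,-.288),.038,.01,.07); print(len(Q),fit(Q,(.586,-.288,0.006),.034,.039,.051))
Q,_=pts("5",(.586,-.287),.055,.005,.045); print(len(Q),fit(Q,(.586,-.287,0),.044,.05,.05))
for n in("scene5","side5"):
    p,d,W=load(n); M=masks(p)
    for k,c in(("yellow",(.51,-.33)),("blue",(.49,-.258))):
        q=W[M[k]&(np.hypot(W[...,0]-c[0],W[...,1]-c[1])<.06)&(W[...,2]<.11)]; t=np.linalg.svd(q-q.mean(0),full_matrices=False)[2][0]
        dd=q.mean(0)-[.586,-.2875,0]; print(n,k,len(q),q.mean(0).round(4),t.round(3),"yaw pca",np.degrees(np.arctan2(*(t[1::-1]*np.sign(t[2])))).round(1),"delta",np.degrees(np.arctan2(dd[1],dd[0])).round(1))
E
```

```text
time: 10.58
position: [0.5197, -0.3289, 0.0255]
tool_rot: [0.965, 0.263, -0.0, -0.0]
ft_force: [-0.2, 0.0, -0.4]
grip_width: 0.0345
grip_force: 0.0
time: 11.25
position: [0.5229, -0.3318, 0.1828]
tool_rot: [0.965, 0.263, 0.004, 0.005]
ft_force: [0.5, -0.6, 1.1]
grip_width: 0.035
grip_force: 0.0
1087 (array([ 0.58710781, -0.28761035,  0.00826793, -0.01039282,  0.00385234]), np.float64(0.0007729236874196263))
1747 (array([ 0.58647294, -0.28650511,  0.01226131, -0.12526579,  0.04226576]), np.float64(0.001822127845892777))
scene5 yellow 175 [ 0.5155 -0.329   0.0784] [ 0.794  0.494 -0.355] yaw pca -148.1 delta -149.5
scene5 blue 213 [ 0.494  -0.2603  0.0728] [ 0.911 -0.217 -0.35 ] yaw pca 166.6 delta 163.5
side5 yellow 106 [ 0.5105 -0.3263  0.0726] [ 0.817  0.463 -0.345] yaw pca -150.5 delta -152.8
side5 blue 79 [ 0.4876 -0.2554  0.0694] [-0.916  0.21   0.342] yaw pca 167.1 delta 161.9
```

View pics/c5.png

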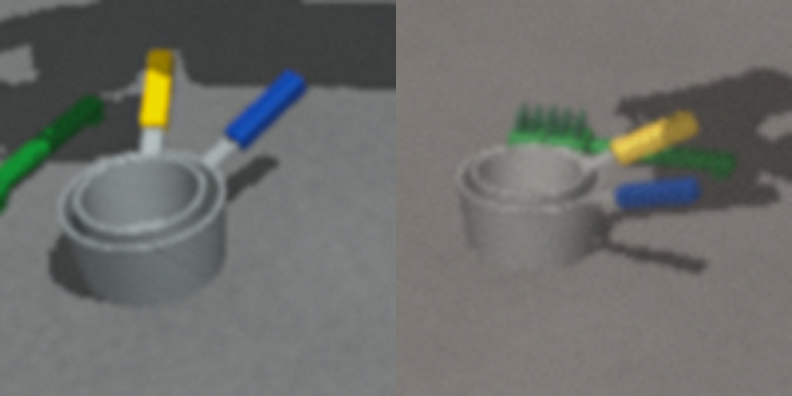

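Both views show the yellow pan seated flat and concentric in the blue one, with the yellow grip (155,90 left) about 45° round from the blue (265,108 left). The fits agree: centre within 1–2 mm, 4.5 mm up, tilt about 0.01 rad. Next is the small pan's pose.

```bash
sed -i 's/inner=None/t0=(0,0)/; s/list(c0)+\[0,0\]/list(c0)+list(t0)/' pose.py
python3 - <<'E'
from pose import *
from scipy.spatial.transform import Rotation as Ro
h=np.array([.9857,-.1685,0]); o0=np.array([.476,.277,.05]); t0=(.0882,.516)
for tag in "0","5":
  Qs=[]
  for n in("scene","side"):
    p,d,W=load(n+tag); S=cv2.cvtColor(p,cv2.COLOR_RGB2HSV)
    P=Ro.from_rotvec([*t0,0]).inv().apply((W-o0).reshape(-1,3)).reshape(W.shape)
    m=(S[...,1]<60)&(np.hypot(P[...,0],P[...,1])<.034)&(P[...,2]>.014)&(P[...,2]<.058)
    Qs.append(W[m])
  for Q in Qs+[np.vstack(Qs)]:
    s,e=fit(Q,o0,.0245,.028,.052,t0); zax=Ro.from_rotvec([s[3],s[4],0]).apply([0,0,1]); print(tag,len(Q),s.round(4),e.round(5),"tilt",np.degrees(np.arccos(zax[2])).round(1),"lean yaw",np.degrees(np.arctan2(zax[1],zax[0])).round(1))
E
```

```text
0 826 [0.4781 0.2791 0.055  0.209  0.4961] 0.00089 tilt 30.8 lean yaw -22.8
0 1033 [0.4775 0.2797 0.0518 0.2198 0.4987] 0.00075 tilt 31.2 lean yaw -23.8
0 1859 [0.4788 0.2792 0.0548 0.2257 0.4879] 0.00085 tilt 30.8 lean yaw -24.8
5 819 [0.4792 0.2802 0.0561 0.2532 0.4836] 0.00087 tilt 31.3 lean yaw -27.6
5 1022 [0.4764 0.2779 0.0496 0.1311 0.5042] 0.00076 tilt 29.8 lean yaw -14.6
5 1841 [0.4796 0.2795 0.0553 0.235  0.47  ] 0.00085 tilt 30.1 lean yaw -26.6
```

Run:
```python
from pose import *
rng=np.random.default_rng(0)
for tag in("0","5"):
  for n in("scene","side"):
    p,d,W=load(n+tag); P=p.astype(int)
    m=(P.min(-1)>120)&(P[...,0]-P[...,2]>8)&(W[...,2]>.025)&(W[...,2]<.095)&(np.hypot(W[...,0]-.46,W[...,1]-.28)<.1)
    Q=W[m]; best=None;bc=0
    for _ in range(3000):
        a,b,c=Q[rng.choice(len(Q),3,False)]; nn=np.cross(b-a,c-a); L=np.linalg.norm(nn)
        if L<3e-4: continue
        nn/=L; nn*=np.sign(nn[2])
        if not .75<nn[2]<.95: continue
        k=abs((Q-a)@nn)<.0015
        if k.sum()>bc: bc=k.sum();best=k
    q=Q[best]; nn=np.linalg.svd(q-q.mean(0),full_matrices=False)[2][2]; nn*=np.sign(nn[2])
    print(n+tag,len(Q),bc,q.mean(0).round(3),"tilt",np.degrees(np.arccos(nn[2])).round(1),"yaw",np.degrees(np.arctan2(nn[1],nn[0])).round(1), "height over (.478,.279):",(q.mean(0)[2]-((np.array([.478,.279])-q.mean(0)[:2])@nn[:2])/nn[2]).round(4))
```

```text
scene0 750 410 [0.448 0.295 0.07 ] tilt 29.7 yaw -9.3 height over (.478,.279): 0.0514
side0 1197 667 [0.447 0.286 0.066] tilt 29.5 yaw -8.6 height over (.478,.279): 0.0484
scene5 782 420 [0.449 0.294 0.07 ] tilt 30.1 yaw -8.9 height over (.478,.279): 0.0514
side5 1293 702 [0.447 0.286 0.066] tilt 29.9 yaw -9.1 height over (.478,.279): 0.0482
```

Deck plane fit gives a 30° tilt, yaw −9° and a base at z≈0.05, all as described. After correcting the view bias seen on the yellow grip, the red grip centre is at (0.573, 0.257, 0.070). I'll approach with the tool leaning 15° outward, allowing for the 40 mm TCP offset.

```bash
python3 -m handwheel '{"hand":[0.5,0.5,0.5,0.5,0.5,0.5,0.5,0.5,0.5,0.5,0.5,0.5],"translation":[[3,20,0],[5,45,0],[8,70,0],[10,95,0],[13,120,0],[15,145,0],[18,170,0],[20,195,0],[23,220,0],[25,245,0],[28,270,0],[30,295,0]],"turn":[[0,0,0.1],[0,0,0.2],[0,0,0.3],[0,0,0.4],[0,0,0.5],[0,0,0.6],[0,0,0.7],[0,0,0.8],[0,0,0.9],[0,0,1.0],[0,0,1.1],[0,0,1.2]]}' 10; python3 -m handwheel '{"hand":[0.5,0.5,0.5,0.5,0.5,0.5,0.5,0.5,0.5,0.5,0.5,0.5],"translation":[[3,25,0],[5,50,0],[8,75,0],[10,100,0],[13,125,0],[15,150,0],[18,175,0],[20,200,0],[23,225,0],[25,250,0],[26,275,0],[26,290,0]],"turn":[[0,0,0.1],[0,0,0.2],[0,0,0.3],[0,0,0.4],[0,0,0.5],[0,0,0.6],[0,0,0.7],[0,0,0.8],[0,0,0.9],[0,0,1.0],[0,0,1.1],[0,0,1.2]]}';python3 -m handwheel '{"hand":[0.5,0.5,0.5,0.5,0.5],"translation":[[0,0,0],[0,0,0],[0,0,0],[0,0,0],[0,0,0]],"turn":[[0.01,0.06,0.035],[0.02,0.13,0.035],[0.03,0.19,0.035],[0.044,0.26,0.035],[0.044,0.26,0.035]]}'
python3 - <<'E'
from rig import robot
from scipy.spatial.transform import Rotation as R
import numpy as np
o=robot.get_obs(); M=R.from_quat(o["tool_rot"]).as_matrix(); b=-M[:,2]; print(o["position"],"x",M[:,0].round(3),"back",b.round(3))
g=np.array([.565,.2585,.0715]); print("to pregrasp",((g+.04*b-o["position"])*1e3).round(1),"to grasp",((g-.04*b-o["position"])*1e3).round(1))
E
```

```text
time: 12.35
position: [0.5484, -0.0325, 0.1742]
tool_rot: [0.646, 0.763, -0.001, -0.002]
ft_force: [0.4, -1.1, -0.6]
grip_width: 0.0436
grip_force: 0.0
time: 13.35
position: [0.5743, 0.2582, 0.1739]
tool_rot: [0.102, 0.995, -0.0, -0.002]
ft_force: [0.6, 0.2, 0.1]
grip_width: 0.0434
grip_force: 0.0
time: 13.77
position: [0.5769, 0.2548, 0.1728]
tool_rot: [0.087, 0.987, 0.008, -0.133]
ft_force: [0.6, -0.1, -0.0]
grip_width: 0.0436
grip_force: 0.0
[0.57686919 0.2548491  0.17280411] x [-0.949  0.17   0.264] back [ 0.261 -0.039  0.965]
to pregrasp [ -1.4   2.1 -62.7] to grasp [ -22.3    5.2 -139.9]
```

```bash
python3 -m handwheel '{"hand":[0.5,0.5,0.5,0.5,0.5,0.5,0.5,0.5,0.5],"translation":[[0,2,-30],[-1,2,-62],[-6,3,-80],[-11,4,-100],[-16,5,-118],[-19,5,-130],[-22,5,-140],[-22,5,-140],[-22,5,-140]],"turn":[[0,0,0],[0,0,0],[0,0,0],[0,0,0],[0,0,0],[0,0,0],[0,0,0],[0,0,0],[0,0,0]]}' 10
python3 - <<'E'
from look import *
a=crop(snap("scene",6),410,220,530,340,3.3);b=crop(snap("side",6),185,280,305,400,3.3)
cv2.imwrite("pics/c6.png",np.hstack([a,b])[:,:,::-1])
E
```

```text
time: 14.52
position: [0.5527, 0.2609, 0.0352]
tool_rot: [0.086, 0.987, 0.008, -0.132]
ft_force: [0.2, -0.6, 0.8]
grip_width: 0.0435
grip_force: 0.0
```

View pics/c6.png

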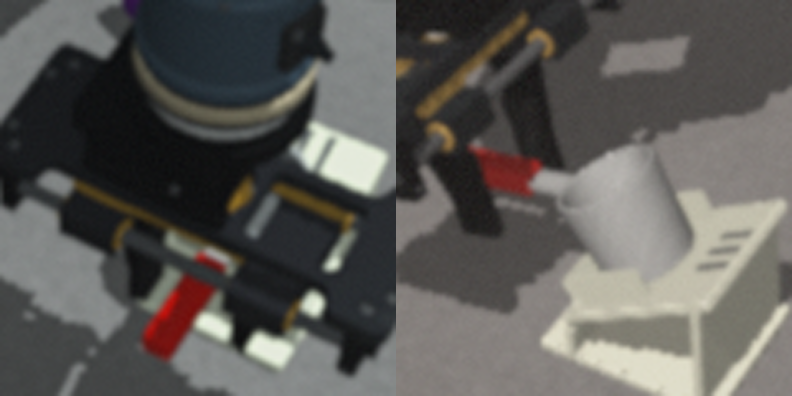

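The two fingers straddle the red grip (left view: fingers about (145,270) and (245,325), grip between them at (185,305)). I'll close and lift square to the deck.

```bash
python3 -m handwheel '{"hand":[0.3,0.2,0.1,0,0,0,0,0,0],"translation":[[0,0,0],[0,0,0],[0,0,0],[0,0,0],[0,0,0],[0,0,0],[0,0,0],[0,0,0],[0,0,0]],"turn":[[0,0,0],[0,0,0],[0,0,0],[0,0,0],[0,0,0],[0,0,0],[0,0,0],[0,0,0],[0,0,0]]}' 50;  python3 -m handwheel '{"hand":[0,0,0,0,0,0,0,0,0,0,0,0],"translation":[[1.5,-0.25,2.6],[4,-0.6,7],[8,-1.3,14],[12,-2,21],[16,-2.6,28],[20,-3.2,35],[20,-3,55],[20,-3,75],[20,-3,95],[20,-3,110],[20,-3,115],[20,-3,115]],"turn":[[0,0,0],[0,0,0],[0,0,0],[0,0,0],[0,0,0],[0,0,0],[0,0,0],[0,0,0],[0,0,0],[0,0,0],[0,0,0],[0,0,0]]}' 60
```

```text
time: 15.37
position: [0.5539, 0.261, 0.0357]
tool_rot: [0.086, 0.988, 0.008, -0.131]
ft_force: [-0.5, -0.6, 0.7]
grip_width: 0.0155
grip_force: 49.9
time: 16.37
position: [0.575, 0.2582, 0.1527]
tool_rot: [0.086, 0.988, 0.009, -0.129]
ft_force: [0.8, -0.4, -0.4]
grip_width: 0.0155
grip_force: 59.9
```

```bash
python3 -m handwheel '{"hand":[0,0,0,0,0,0,0,0,0],"translation":[[0,0,0],[0,0,0],[0,0,0],[0,0,0],[0,0,0],[0,0,0],[0,0,0],[0,0,0],[0,0,0]],"turn":[[-0.01,-0.07,0],[-0.03,-0.16,0],[-0.04,-0.26,0],[-0.06,-0.36,0],[-0.07,-0.45,0],[-0.085,-0.517,0],[-0.085,-0.517,0],[-0.085,-0.517,0],[-0.085,-0.517,0]]}'
python3 - <<'E'
from look import *
from pose import *
from rig import robot
from scipy.spatial.transform import Rotation as R
snap("scene",7);snap("side",7)
o=robot.get_obs(); M=R.from_quat(o["tool_rot"]).as_matrix(); print(o["position"],"x",M[:,0].round(3),"back",(-M[:,2]).round(3),o["grip_width"])
gp=o["position"]-.04*M[:,2]; x=-np.array([M[0,0],M[1,0],0]); x/=np.linalg.norm(x)
c=gp-x*.068; c[2]=gp[2]-.064; print("pred centre",c.round(4),"handle yaw",np.degrees(np.arctan2(x[1],x[0])))
Q,sp=pts("7",c[:2],.033,c[2]-.01,c[2]+.065)
for q in sp+[Q]: print(len(q),[v.round(4) for v in fit(q,c,.0245,.028,.052)])
for n in("scene7","side7"):
    p,d,W=load(n); q=W[masks(p)["red"]&(np.linalg.norm(W-gp,axis=-1)<.05)]
    if len(q)>10: t=np.linalg.svd(q-q.mean(0),full_matrices=False)[2][0]; print(n,len(q),q.mean(0).round(4),t.round(3))
E
```

```text
time: 17.12
position: [0.5746, 0.2581, 0.1505]
tool_rot: [0.087, 0.988, -0.011, 0.129]
ft_force: [-0.0, 0.3, -0.8]
grip_width: 0.0153
grip_force: 59.9
[0.57530867 0.25780173 0.15070196] x [-0.951  0.17  -0.258] back [-0.254  0.045  0.966] 0.014772631788546861
pred centre [0.4982 0.2715 0.1254] handle yaw -10.119255512727692
709 [array([0.4983, 0.2708, 0.1272, 0.0047, 0.0239]), np.float64(0.0006)]
1361 [array([ 0.4982,  0.2716,  0.1227, -0.006 ,  0.0097]), np.float64(0.0007)]
2070 [array([ 0.501 ,  0.2709,  0.1256, -0.0036, -0.0063]), np.float64(0.0007)]
scene7 232 [0.5874 0.2577 0.2026] [ 0.961 -0.168  0.218]
side7 69 [0.5525 0.2658 0.1862] [-0.093  0.866 -0.491]
```

```bash
python3 -m handwheel '{"hand":[0,0,0,0,0,0,0,0,0,0,0,0],"translation":[[0,-10,0],[0,-30,0],[0,-55,0],[-1,-80,0],[-1,-108,0],[-2,-136,0],[-2,-164,0],[-3,-192,0],[-3,-220,0],[-4,-248,0],[-4,-276,0],[-4,-304,0]],"turn":[[0,0,-0.03],[0,0,-0.08],[0,0,-0.14],[0,0,-0.21],[0,0,-0.28],[0,0,-0.35],[0,0,-0.42],[0,0,-0.49],[0,0,-0.56],[0,0,-0.64],[0,0,-0.72],[0,0,-0.8]]}'; python3 -m handwheel '{"hand":[0,0,0,0,0,0,0,0,0,0,0,0],"translation":[[0,-28,0],[0,-56,0],[-1,-84,0],[-1,-112,0],[-1,-140,0],[-2,-168,0],[-2,-196,0],[-2,-224,0],[-3,-252,0],[-3,-280,0],[-3,-305,0],[-3,-317,0]],"turn":[[0,0,-0.08],[0,0,-0.16],[0,0,-0.24],[0,0,-0.32],[0,0,-0.4],[0,0,-0.48],[0,0,-0.56],[0,0,-0.64],[0,0,-0.71],[0,0,-0.78],[0,0,-0.83],[0,0,-0.848]]}';python3 -m handwheel '{"hand":[0,0,0,0],"translation":[[0,0,0],[0,0,0],[0,0,0],[0,0,0]],"turn":[[0,0,0],[0,0,0],[0,0,0],[0,0,0]]}' | grep -E "ti|ft|width"
cat > m.py <<'E'
import sys
from look import *
from pose import *
from rig import robot
from scipy.spatial.transform import Rotation as R
t=sys.argv[1]; a=snap("scene",t);b=snap("side",t)
o=robot.get_obs(); M=R.from_quat(o["tool_rot"]).as_matrix(); print(o["position"],"x",M[:,0].round(3),"back",(-M[:,2]).round(3),o["grip_width"])
gp=o["position"]-.04*M[:,2]; x=-np.array([M[0,0],M[1,0],0]); x/=np.linalg.norm(x)
c=gp-x*.068; c[2]=gp[2]-.064; print("pred centre",c.round(4),"handle yaw",np.degrees(np.arctan2(x[1],x[0])))
Q,sp=pts(t,c[:2],.033,max(c[2]-.01,.067),c[2]+.065)
for q in sp+[Q]: print(len(q),[v.round(4) for v in fit(q,c,.0245,.028,.052)])
Q,sp=pts(t,(.586,-.287),.043,.01,.066)
for q in sp+[Q]: print("mid",len(q),[v.round(4) for v in fit(q,(.587,-.2875,.007),.034,.039,.051)])
cv2.imwrite(f"pics/c{t}.png",np.hstack([crop(a,145,150,275,280,3),crop(b,265,140,365,240,3.9)])[:,:,::-1])
E
python3 m.py 8
```

```text
time: 18.22
position: [0.5697, -0.0485, 0.1507]
tool_rot: [0.467, 0.874, -0.061, 0.114]
ft_force: [1.0, 0.4, -0.8]
grip_width: 0.0153
grip_force: 59.9
time: 19.22
position: [0.5665, -0.368, 0.1508]
tool_rot: [0.786, 0.605, -0.103, 0.08]
ft_force: [0.9, -0.4, -0.3]
grip_width: 0.0152
grip_force: 59.9
time: 19.55
position: [0.5663, -0.3611, 0.1504]
ft_force: [-0.1, 0.7, -1.7]
grip_width: 0.0154
[ 0.56671406 -0.36137743  0.15074315] x [ 0.24   0.936 -0.257] back [0.064 0.249 0.966] 0.01546341109244913
pred centre [ 0.5862 -0.2856  0.1254] handle yaw -104.35779217347444
959 [array([ 0.5821, -0.288 ,  0.1267, -0.0214,  0.0189]), np.float64(0.0007)]
492 [array([ 0.5839, -0.2881,  0.1225, -0.0442,  0.0086]), np.float64(0.0008)]
1451 [array([ 0.583 , -0.2878,  0.1263, -0.0293, -0.0019]), np.float64(0.0008)]
mid 946 [array([ 0.5881, -0.2846,  0.01  ,  0.0702, -0.0335]), np.float64(0.0008)]
mid 444 [array([ 0.5853, -0.2802,  0.0075,  0.1577,  0.0343]), np.float64(0.001)]
mid 1390 [array([ 0.5867, -0.2835,  0.0094,  0.0863, -0.0037]), np.float64(0.0009)]
```

View pics/c8.png

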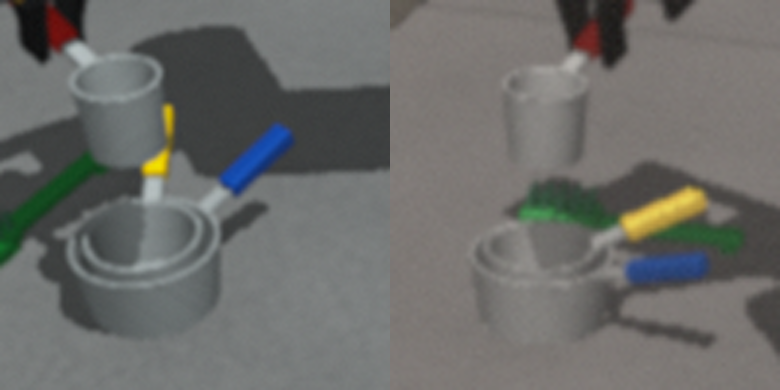

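Small pan hangs level above the nest, its handle going on round in the same sense (left view: pan 118,105; nest mouth 140,235). It needs about 3 mm in +x, then lowering in slow steps.

```bash
python3 -m handwheel '{"hand":[0,0,0,0,0,0,0,0,0,0,0,0],"translation":[[3,0,0],[3,0,-12],[3,0,-26],[3,0,-40],[3,0,-54],[3,0,-66],[3,0,-76],[3,0,-86],[3,0,-94],[3,0,-100],[3,0,-104],[3,0,-104]],"turn":[[0,0,0],[0,0,0],[0,0,0],[0,0,0],[0,0,0],[0,0,0],[0,0,0],[0,0,0],[0,0,0],[0,0,0],[0,0,0],[0,0,0]]}'; for i in 1 2 3 4; do python3 -m handwheel '{"hand":[0,0,0],"translation":[[0,0,-1],[0,0,-2],[0,0,-2]],"turn":[[0,0,0],[0,0,0],[0,0,0]]}' | grep -E "posi|ft_"; done
```

```text
time: 20.65
position: [0.5692, -0.3628, 0.0457]
tool_rot: [0.784, 0.607, -0.103, 0.079]
ft_force: [-0.6, -0.2, -0.5]
grip_width: 0.0157
grip_force: 59.9
position: [0.5699, -0.3633, 0.0451]
ft_force: [-0.4, -0.5, -1.2]
position: [0.5696, -0.363, 0.0427]
ft_force: [0.0, -0.8, -0.5]
position: [0.5695, -0.3629, 0.0404]
ft_force: [0.7, 0.2, -0.7]
position: [0.5695, -0.3629, 0.0384]
ft_force: [-0.1, 0.2, -1.2]
```

```bash
for i in 1 2 3 4; do python3 -m handwheel '{"hand":[0,0,0],"translation":[[0,0,-1],[0,0,-1],[0,0,-1]],"turn":[[0,0,0],[0,0,0],[0,0,0]]}' | grep -E "posi|ft_"; done; python3 m.py 9
```

```text
position: [0.5696, -0.363, 0.0376]
ft_force: [0.3, -0.1, -0.4]
position: [0.5696, -0.363, 0.0366]
ft_force: [-0.8, 0.5, -1.1]
position: [0.5698, -0.3631, 0.0358]
ft_force: [-0.0, -0.8, -0.4]
position: [0.5699, -0.3635, 0.0355]
ft_force: [-1.5, 0.2, 4.4]
[ 0.5698521  -0.36353218  0.03538934] x [ 0.242  0.935 -0.258] back [0.064 0.25  0.966] 0.01545473143642727
pred centre [ 0.5894 -0.2877  0.01  ] handle yaw -104.48030400671956
0 [array([ 0.5894, -0.2877,  0.01  ,  0.    ,  0.    ]), np.float64(nan)]
0 [array([ 0.5894, -0.2877,  0.01  ,  0.    ,  0.    ]), np.float64(nan)]
0 [array([ 0.5894, -0.2877,  0.01  ,  0.    ,  0.    ]), np.float64(nan)]
mid 993 [array([ 0.5905, -0.282 ,  0.0172,  0.0482, -0.0299]), np.float64(0.0031)]
mid 459 [array([ 0.5856, -0.2804,  0.0182,  0.0811, -0.0091]), np.float64(0.003)]
mid 1452 [array([ 0.5882, -0.2806,  0.0181,  0.0698, -0.0161]), np.float64(0.0033)]
  return _methods._mean(a, axis=axis, dtype=dtype,
  ret = ret.dtype.type(ret / rcount)
```

Contact is felt (+4.4 N) at the predicted floor height. I'll release gently with a small opening and back out along the tool axis.

```bash
python3 -m handwheel '{"hand":[0.15,0.2,0.25,0.3,0.36,0.36,0.36,0.36],"translation":[[0,0,0],[0,0,0],[0,0,0],[0,0,0],[0,0,0],[0,0,0],[0,0,0],[0,0,0]],"turn":[[0,0,0],[0,0,0],[0,0,0],[0,0,0],[0,0,0],[0,0,0],[0,0,0],[0,0,0]]}' 10;  python3 -m handwheel '{"hand":[0.36,0.36,0.36,0.36,0.36,0.36,0.36,0.36,0.36,0.36,0.36,0.36],"translation":[[0.5,2,8],[1,4,16],[2,8,31],[3,12,46],[4,16,62],[5,20,77],[5,20,100],[5,0,130],[5,-30,160],[5,-60,180],[5,-80,180],[5,-80,180]],"turn":[[0,0,0],[0,0,0],[0,0,0],[0,0,0],[0,0,0],[0,0,0],[0,0,0],[0,0,0],[0,0,0],[0,0,0],[0,0,0],[0,0,0]]}'
cat > f.py <<'E'
import sys
from look import *
from pose import *
t=sys.argv[1]; a=snap("scene",t);b=snap("side",t)
cv2.imwrite(f"pics/c{t}.png",np.hstack([crop(a,145,150,275,280,3),crop(b,265,140,365,240,3.9)])[:,:,::-1])
Q,_=pts(t,(.588,-.287),.028,.015,.07); s,e=fit(Q,(.588,-.287,.01),.0245,.028,.052); print("small",len(Q),s.round(4),e)
Q,_=pts(t,(.588,-.287),.058,.005,.045); s,e=fit(Q,(.586,-.287,0),.044,.05,.05); print("big",len(Q),s.round(4),e)
for n in("scene","side"):
    p,d,W=load(n+t); M=masks(p)
    for k,c in(("yellow",(.51,-.33)),("blue",(.49,-.258)),("red",(.57,-.36))):
        q=W[M[k]&(np.hypot(W[...,0]-c[0],W[...,1]-c[1])<.06)&(W[...,2]<.11)&(W[...,2]>.05)]; q=q[~np.isnan(q[:,0])]
        if len(q)<15: continue
        v=np.linalg.svd(q-q.mean(0),full_matrices=False)[2][0]; dd=q.mean(0)-[.587,-.2875,0]
        print(n,k,len(q),q.mean(0).round(4),v.round(3),"yaw pca",np.degrees(np.arctan2(*(v[1::-1]*np.sign(v[2])))).round(1),"delta",np.degrees(np.arctan2(dd[1],dd[0])).round(1))
E
python3 f.py 10
```

```text
time: 23.42
position: [0.5696, -0.3629, 0.0345]
tool_rot: [0.784, 0.607, -0.103, 0.079]
ft_force: [-0.6, -0.7, 0.4]
grip_width: 0.0308
grip_force: 0.0
time: 24.42
position: [0.5754, -0.4485, 0.219]
tool_rot: [0.785, 0.605, -0.103, 0.084]
ft_force: [-0.6, -0.5, 0.3]
grip_width: 0.0313
grip_force: 0.0
small 613 [ 0.5884 -0.2869  0.0129  0.0123 -0.0185] 0.0007945282010554569
big 1373 [ 0.5858 -0.2885  0.0141 -0.1578  0.0587] 0.0012449530921572103
scene yellow 191 [ 0.5146 -0.3295  0.0785] [ 0.843  0.434 -0.318] yaw pca -152.7 delta -149.9
scene blue 229 [ 0.4933 -0.2606  0.0727] [ 0.916 -0.23  -0.329] yaw pca 165.9 delta 164.0
scene red 199 [ 0.5713 -0.3617  0.0834] [ 0.239  0.911 -0.336] yaw pca -104.7 delta -101.9
side yellow 110 [ 0.5098 -0.3277  0.0728] [ 0.79   0.497 -0.36 ] yaw pca -147.8 delta -152.5
side blue 71 [ 0.4889 -0.2553  0.0686] [ 0.918 -0.215 -0.332] yaw pca 166.8 delta 161.8
side red 93 [ 0.5668 -0.359   0.0793] [-0.215 -0.914  0.343] yaw pca -103.2 delta -105.8
```

View pics/c10.png

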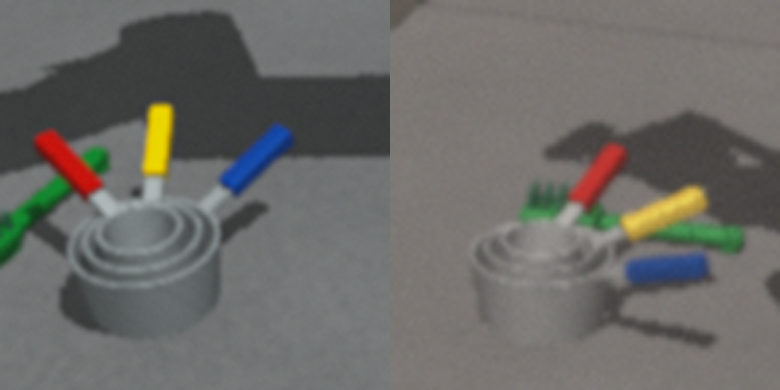

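Three pans are nested, flat and concentric. The small pan's base sits 4.6 mm above the yellow's, with tilt about 0.02 rad. The handles are fanned blue 166°, yellow 210° and red 256° (left view: grips 258,158; 158,140; 70,163). The gripper is clear and at rest, so I'm handing in.

```bash
python3 -c "
from rig import hand_in; print(hand_in())"
```

```text
the job is handed in; nothing more can be done
None
```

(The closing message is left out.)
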